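# Transfer a row of reagent bottles to the instrument carrier in the same order

## Task

Load the white instrument carrier for the run: move the three reagent bottles from the blue rack into it one at a time in their order, first the bottle next to the blue rack's green clip, which goes next to the carrier's green clip, then the middle one to the middle, then the last to the last place. Set each down upright on the carrier's floor before you fetch the next; drop none, tip none over, and leave the bench timer and the roll of labels where they are.

Things in the scene. Friction and masses are not known exactly. Their poses are not given: they have to be found in the camera images.
- amber_bottle: Brown glass reagent bottle with a black cap, 48 mm in diameter, 95 mm high, about 0.12 kg. Origin: centre of its underside; round. Starts in any one of the three places of the blue rack. Straight-sided: grip round the body, above the rack, up to 90 mm over its underside.
- blue_bottle: White reagent bottle with a blue cap, 58 mm in diameter, 113 mm high, about 0.18 kg. Origin: centre of its underside; round. Starts in any one of the three places of the blue rack. Straight-sided: grip round the body, above the rack, up to 105 mm over its underside.
- red_bottle: White reagent bottle with a red cap, 58 mm in diameter, 113 mm high, about 0.18 kg. Origin: centre of its underside; round. Starts in any one of the three places of the blue rack. Straight-sided: grip round the body, above the rack, up to 105 mm over its underside.
- stock_rack: Blue plastic rack that holds the bottles at the start. Fixed. Origin: centre of its underside; x along the row. 286 x 96 x 44 mm. Places at x = -82, 0, 82 mm, y = 0, in its frame: round holes 76 mm wide, rims 42 mm high, floor for the bottles 6 mm high. On one end block (either, varies) sits a green clip, on the other a grey one.
- carrier: White plastic carrier with aluminium side rails, empty at first. Fixed. Origin: centre of its underside; x along the row. 286 x 96 x 44 mm. Places at x = -82, 0, 82 mm, y = 0, in its frame: square bays 76 mm wide, rims 42 mm high, floor for the bottles 6 mm high. On one end block (either, varies) sits a green clip, on the other a grey one.
- stock_start: Green clip over one end block of the blue rack, 22 (x) by 104 (y) mm, fixed, top 52 mm over the worktop. Marks the start of the row: places 1 to 3 lie 51, 133, 215 mm from it. Origin: on the rack's long axis, 133 mm from the rack's centre (at x = +133 or -133 mm, varies), 20 mm over the worktop; axes as the rack's.
- carrier_start: Green clip over one end block of the white carrier, 22 (x) by 104 (y) mm, fixed, top 52 mm over the worktop. Marks the start of the row: places 1 to 3 lie 51, 133, 215 mm from it. Origin: on the rack's long axis, 133 mm from the rack's centre (at x = +133 or -133 mm, varies), 20 mm over the worktop; axes as the rack's.
- timer: Bystander: flat white bench timer with three coloured keys, 62 x 62 x 16 mm, loose, between the racks, right of the centrifuge; origin at the centre of its underside.
- label_roll: Bystander: roll of blank white labels lying flat, 58 mm in diameter, 26 mm high, loose, between the racks; origin at the centre of its underside. Beside it, also between the racks, stands a fixed grey and black benchtop centrifuge 200 mm high: carry the bottles over it.

How it is judged:
By the outcome, as a careful person would: the job done as asked, in the order asked, and still so for the second after the job is handed in, with the robot touching nothing.
It also fails if it takes over 112 s, if anything falls off the work surface, if the arm or the gripper's body presses on something with over 40 N, if the wrist force passes 120 N, or if a joint passes its speed limit or range.

## Robot

A 6-joint arm with a two-finger parallel gripper is mounted at the origin on the work surface; the furniture and walls round the work are solid. World frame = base frame: x ahead of the robot, y to its left, z up, the work surface at z = 0. Lengths are in m, angles in degrees, forces in N, time in s.
With the tool pointing down it reaches from about 0.375 to 0.925 m from the base axis. Payload 5.7 kg.
Tool frame: the origin (TCP) lies at the very end of the fingers, on their centre line; the grasp point (between the pads) lies 19 mm behind it; z points along the fingers, y is the line along which they close (so a half turn about z gives the same grasp; the last joint's range is limited). The gripper opens to 88 mm and grips with 3 to 60 N. Pads are 20 mm wide; open, the fingers measure 115 mm over their backs; the gripper's body (75 mm by 178 mm) begins 61 mm behind the grasp point.
Start: joints at [61.759, 20.558, 86.54, -0, 72.909, -6.595], TCP at [0.221, 0.558, 0.223] pointing down, gripper open.
Joint ranges: [-170.27, 170.27], [-57.76, 135], [12.27, 136.19], [-55.21, 235.2], [11.17, 155.16], [-170.74, 170.74]. Speed limits (degrees/s): [136.94, 136.94, 180, 180, 180, 180].

## Interface

Orientations are given as a 3x3 rotation matrix whose columns are the frame's x, y, z axes.
In Python, from workcell import state, get_image, camera_model, close_job gives the robot as it stands.
- The arm moves only by the tool send_rows, never from a script. Its argument "plan" is a list that holds one entry, the list of rows, each a list of 5 numbers: the shift along the tool's x, y, z scaled (see below), then the turn about the tool's z scaled (see below), then the opening, from 0 (shut) to 1 (fully open). In form: [[[tx, ty, tz, turn, jaw], ...]]. A call has 1 to 20 rows; each row shifts and turns the commanded pose from where the row before left it, along the tool's axes as they then stand; what a row does not reach is not made up. The controller multiplies each number of a shift by 0.12 m and each number of a turn by 0.15 rad. A row lasts 1/8 s, in which the tool goes at most 62.5 mm and 10.7 degrees, less where a joint would pass 70% of its speed; a pose out of reach is approached as far as the arm can. A call with a number of a shift or a turn outside -1 to 1 is refused whole. A call with a gripper value outside its range is refused whole. The fingers move at their own pace and stop on an object; "squeeze" is the grip in N (left out, the last holds). Time passes only in rows, so rows that do not move let the fingers close. It gives the time, the measured TCP pose, the force, the opening and the grip force at its end, in the units of the state.
- state(): the state, without advancing time (a new reading comes with each control period).
- get_image(name): name is "side" or "top" or "wrist"; returns (picture, depth): 420x560x3 uint8, blue, green, red; 420x560 float32, m along the optical axis (not along the pixel's ray), 0 where there is no reading.
- camera_model(name): a dict with "fx", "fy", "cx", "cy" (pixels), "world_from_camera" (4x4, takes a point from camera to world coordinates). Camera axes: x right, y down, z forward; pixel columns grow to the right and rows downward; lengths in m; the calibration is good to about 2 mm. The wrist camera is an equidistant fisheye: a pixel r from the principal point sees the ray r / f radians off the axis. A picture is of the moment at which its call begins: read the wrist's pose just before it. camera_model takes no time and is no camera call; for the wrist camera it gives the pose at the moment of the call.
- close_job(): hands the job in; it is judged then, once.
The state is a dict: "clock": time; "joint_pos": joint angles; "joint_vel": joint speeds; "joint_torque": joint torques, N m; "ee_pos": TCP position; "eef_rot": TCP orientation; "force": force on the tool from outside, world axes, zero at the start; "moment": the same for the moment, N m; "width": finger opening in m; "grasp_force": force on a finger pad.
Only numpy, scipy, OpenCV 4.12 (cv2) and the standard library are available. Lean on these libraries where they do the work, as an engineer would, in place of code of your own. Each camera call takes 0.05 s, during which the arm holds its last target. There are 200 camera calls.

## Working session

There is one attempt and no reset: what is moved stays moved. The work goes in short steps, Python scripts to look and compute and a tool call to move; the robot and the scene stay as the last step left them, time stands still between calls to the robot, and variables do not carry over. Pictures are saved under pics/ and viewed, at most 14 in all, crops included, and the job is handed in when it is done.

Besides the shell and the picture viewer there is one more tool, called after "Request:" as name(argument=value, ...), one argument or row to a line, values as JSON. send_rows: Moves the arm, as the interface text tells. Its arguments: {"type":"object","properties":{"plan":{"type":"array"},"squeeze":{"type":"number"}},"required":["plan"]}

```bash
mkdir -p pics; ls
python3 - <<'E'
from workcell import *
import cv2,numpy as np
s=state();print(s['clock'],s['ee_pos'],s['eef_rot'],s['width'])
for n in ['top','side']:
    im,d=get_image(n);cv2.imwrite(f'pics/{n}0.png',im);np.save(f'pics/{n}0.npy',d)
    print(n,camera_model(n))
E
```

```text
pics
0.0 [0.22099217 0.55708966 0.22182996] [[-9.29482889e-01  3.68864221e-01 -8.63071032e-04]
 [ 3.68865168e-01  9.29481555e-01 -1.58948566e-03]
 [ 2.15904216e-04 -1.79575656e-03 -9.99998364e-01]] 0.08784043514672249
top {'fx': 428.5456487311099, 'fy': 428.5456487311099, 'cx': 278.4042416398248, 'cy': 209.93225261081955, 'world_from_camera': array([[-7.00205776e-04, -9.79137469e-01,  2.03197752e-01,
         2.86876461e-01],
       [-9.99999710e-01,  7.46406242e-04,  1.50733687e-04,
        -2.15387682e-03],
       [-2.99257071e-04, -2.03197587e-01, -9.79137708e-01,
         1.17071770e+00],
       [ 0.00000000e+00,  0.00000000e+00,  0.00000000e+00,
         1.00000000e+00]])}
side {'fx': 417.9903795910454, 'fy': 417.9903795910454, 'cx': 280.548811398699, 'cy': 210.26620293605856, 'world_from_camera': array([[-0.41915608,  0.60911085, -0.67326975,  1.38323636],
       [ 0.90791119,  0.27929976, -0.31255226,  0.42342901],
       [-0.0023349 , -0.74227732, -0.67008874,  0.9065317 ],
       [ 0.        ,  0.        ,  0.        ,  1.        ]])}
```

View pics/top0.png

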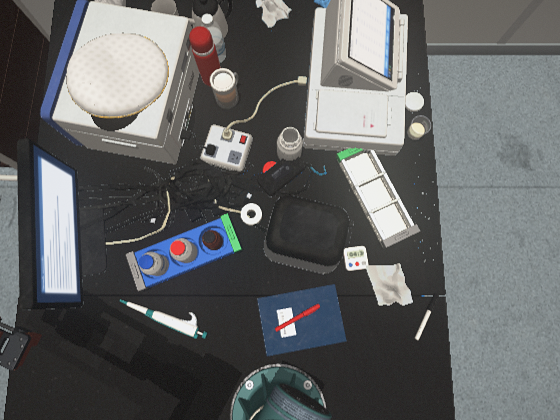

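View pics/side0.png

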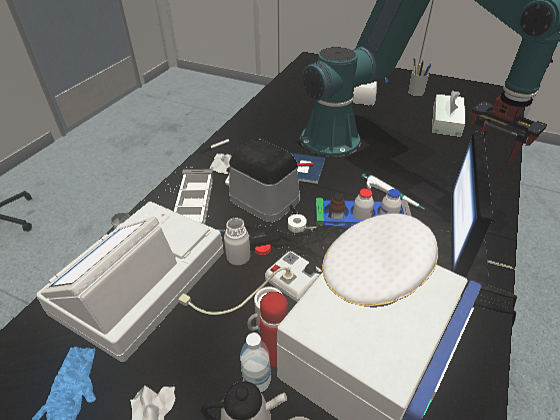

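The top view shows the blue rack with its green clip at (231,232). From that end it holds amber (213,238), red (180,247) and blue (150,262). The carrier's green clip is at (350,154), its grey one at (402,237). The monitor is near (45,225), the centrifuge at (307,232), and the instrument lies just beyond the carrier's green end.

```bash
cat > h.py <<'E'
from workcell import *
import cv2,numpy as np
def ray(n,u,v,z):
    m=camera_model(n);T=m['world_from_camera']
    d=T[:3,:3]@np.array([(u-m['cx'])/m['fx'],(v-m['cy'])/m['fy'],1.]);o=T[:3,3]
    return o+d*(z-o[2])/d[2]
def cloud(n,d):
    m=camera_model(n);T=m['world_from_camera'];v,u=np.mgrid[:420,:560]
    P=np.stack([(u-m['cx'])/m['fx']*d,(v-m['cy'])/m['fy']*d,d],-1)@T[:3,:3].T+T[:3,3]
    P[d==0]=np.nan;return P
E
python3 - <<'E'
from h import *
np.set_printoptions(precision=4,suppress=True)
im=cv2.imread('pics/top0.png');d=np.load('pics/top0.npy');P=cloud('top',d)
hsv=cv2.cvtColor(im,cv2.COLOR_BGR2HSV);H,S,V=cv2.split(hsv)
def comps(mask,box,mina=40):
    m=np.zeros_like(mask,np.uint8);x0,y0,x1,y1=box;m[y0:y1,x0:x1]=mask[y0:y1,x0:x1]
    n,l,st,c=cv2.connectedComponentsWithStats(m)
    return [(l==i) for i in range(1,n) if st[i,4]>=mina]
def rep(name,k):
    v,u=np.where(k);r=cv2.minAreaRect(np.c_[u,v].astype(np.float32));z=P[k][:,2]
    print(name,k.sum(),'rect',np.round(r[0],1),np.round(r[1],1),round(r[2],1),'med',np.nanmedian(P[k],0),'zpct',np.nanpercentile(z,[10,90]))
    return r
for nm,box in (('stock green',(215,205,250,265)),('carr green',(330,140,370,170))):
    for k in comps((H>45)&(H<85)&(S>120)&(V>60),box):
        r=rep(nm,k);k2=k&(abs(P[...,2]-.052)<.006)
        if k2.sum()>20: rep('  top',k2);print(' ray',ray('top',*r[0],.052))
for k in comps((H>100)&(H<125)&(S>120),(120,205,250,295),20): rep('blue',k)
for k in comps(((H<8)|(H>172))&(S>130)&(V>80),(160,230,200,262),20): r=rep('red',k);print(' ray',ray('top',*r[0],.119))
# height clusters for bottles
for nm,c,zt in (('amber',(213,238),.101),('red',(179,247),.119),('blue',(149,260),.119)):
    k=np.zeros(d.shape,bool);k[c[1]-18:c[1]+18,c[0]-18:c[0]+18]=1
    k&=abs(P[...,2]-zt)<.012
    for kk in comps(k,(0,0,560,420),20):
        r=rep(nm,kk);print('  mean',np.nanmean(P[kk],0))
# heightmap
hm=np.zeros((50,60))
Q=P.reshape(-1,3);Q=Q[~np.isnan(Q[:,0])]
i=((Q[:,0]-0.1)/.02).astype(int);j=((0.65-Q[:,1])/.02).astype(int)
ok=(i>=0)&(i<42)&(j>=0)&(j<60);np.maximum.at(hm,(i[ok],j[ok]),Q[ok,2])
print('cols y from .65 down step .02; heights cm')
for a in range(41,-1,-1): print('%.2f'%(.1+.02*a+.01),' '.join('%2d'%round(100*h) for h in hm[a]))
big=cv2.resize(im[130:300,120:430],None,fx=2.5,fy=2.5,interpolation=cv2.INTER_CUBIC);cv2.imwrite('pics/crop0.png',big)
E
```

```text
stock green 315 rect [230.6 232.4] [39.   8.2] 68.2 med [0.4599 0.1249 0.0484] zpct [0.045  0.0513]
  top 258 rect [230.5 232.1] [38.1  8.1] 68.6 med [0.4602 0.1238 0.0489] zpct [0.0467 0.0517]
 ray [0.4587 0.1243 0.052 ]
carr green 112 rect [349.2 152.1] [ 6.7 24.3] 70.0 med [ 0.6799 -0.1881  0.0485] zpct [0.0459 0.0507]
  top 98 rect [349.4 152.1] [ 6.7 23.9] 70.0 med [ 0.6799 -0.1882  0.0488] zpct [0.0468 0.0508]
 ray [ 0.6808 -0.1964  0.052 ]
blue 2304 rect [183.  252.8] [38.6 94.9] 68.2 med [0.4065 0.2439 0.0397] zpct [0.0035 0.0444]
red 163 rect [177.  247.5] [13. 14.] 90.0 med [0.4119 0.2479 0.1176] zpct [0.1149 0.12  ]
 ray [0.4109 0.2477 0.119 ]
amber 132 rect [209.3 236.8] [12.7 12. ] 45.0 med [0.4413 0.1726 0.0991] zpct [0.0912 0.1016]
  mean [0.4411 0.1728 0.0983]
red 172 rect [177. 247.] [14. 14.] 90.0 med [0.4122 0.2477 0.1175] zpct [0.1148 0.12  ]
  mean [0.4121 0.2473 0.1173]
blue 179 rect [146. 261.] [14. 14.] 90.0 med [0.3779 0.3228 0.118 ] zpct [0.1152 0.1199]
  mean [0.3777 0.3225 0.1176]
cols y from .65 down step .02; heights cm
0.93  0  0  0  0  0 22 22 22 21 21
[... 7035 characters left out ...]
0  0  0  0  1  0  0  0  0  0  0  0  0  0  0  0  0  0  1  2  1  1  1  1  1  1  1  1  1  1  0  1  0  0  0  1  0  0  0  0  0  0  0  0  0  0  0  0  0
0.15  0  0  0  0  1  0  0  0  1  0  0  0  0  0  0  0  0  0  0  0  0  0  0  1  0  0  1  1  0  0  1  1  1  1  1  1  0  0  0  0  0  0  0  1  0  0  0  0  1  1  0  0  0  0  0  0  0  0  0  0
0.13  0  0  0  0  0  0  0  0  0  0  0  0  0  0  1  0  1  0  0  0  0  0  0  1  0  0  0  0  0  0  0  0 29  1  0  0  0  0  0  0  1  1  0  0  0  0  1  0  0  1  0  0  0  0  0  0  0  0  0  0
0.11  1  0  0  0  0  0  1  0  1  0  1  0  1  0  0  0  0  0  0  1  1  0  0  0  1  0  0  0  2  2 10 31 33 33 33 33 32  1  0  0  0  1  0  0  1  0  1  0  1  1  0  1  0  1  0  0  0  0  0  0
```

View pics/crop0.png

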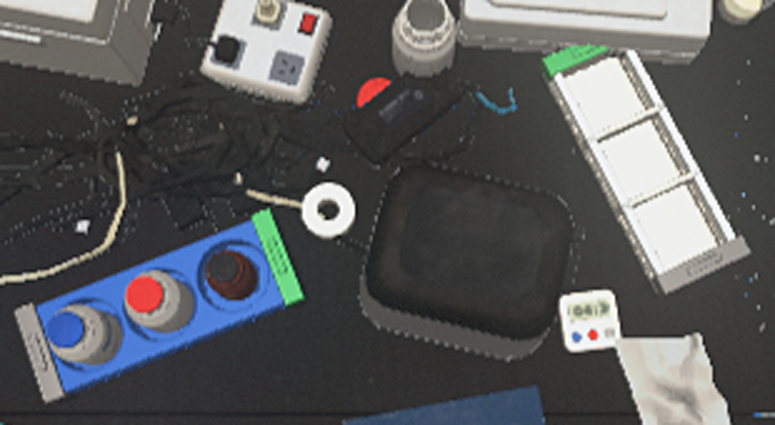

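The crop confirms the order amber, red, blue from the stock green clip. It also shows the carrier bays empty: green clip at crop (575,58), grey at (705,265). The centrifuge corner is close to the carrier's grey end, so the gripper's long body has to be turned away from it. Next I'll fit both racks.

Run:
```python
from h import *
np.set_printoptions(precision=4,suppress=True)
im=cv2.imread('pics/top0.png');P=cloud('top',np.load('pics/top0.npy'))
H,S,V=cv2.split(cv2.cvtColor(im,cv2.COLOR_BGR2HSV))
def fit(nm,k):
    k=cv2.morphologyEx(k.astype(np.uint8),cv2.MORPH_OPEN,np.ones((2,2)))
    n,l,st,_=cv2.connectedComponentsWithStats(k);k=l==1+np.argmax(st[1:,4])
    v,u=np.where(k);q=np.array([ray('top',a,b,.044)[:2] for a,b in zip(u,v)],np.float32)
    r=cv2.minAreaRect(q);b=cv2.boxPoints(r)
    e=b[1]-b[0],b[2]-b[1];e=max(e,key=np.linalg.norm);print(nm,k.sum(),'c',np.array(r[0]),'size',np.array(r[1]),'axis',e/np.linalg.norm(e));return np.array(r[0]),e/np.linalg.norm(e)
z=P[...,2]
box=np.zeros(z.shape,bool);box[140:255,325:425]=1
rim=box&(z>.034)&(z<.056)&(P[...,0]<.70)
fit('carrier rim',rim)
q=P[rim][:,:2].astype(np.float32);print(cv2.minAreaRect(q))
# bay floors
fl=box&(V>190)&(S<40)&(z>-.005)&(z<.02)
n,l,st,c=cv2.connectedComponentsWithStats(fl.astype(np.uint8))
for i in range(1,n):
    if st[i,4]>100:
        v,u=np.where(l==i);r=cv2.minAreaRect(np.c_[u,v].astype(np.float32));print('bay',st[i,4],r,ray('top',*r[0],.008),np.nanmedian(P[l==i],0))
b2=np.zeros(z.shape,bool);b2[205:295,120:250]=1
fit('stock rim',b2&(z>.034)&(z<.056))
# grey clips: 
for nm,bx in (('stock grey',(120,245,150,295)),('carrier grey',(380,225,422,250))):
    m=np.zeros(z.shape,bool);m[bx[1]:bx[3],bx[0]:bx[2]]=1
    m&=(z>.0475)&(z<.056)&(S<60); print(nm,m.sum(),np.nanmedian(P[m],0))
m=box&(H>45)&(H<85)&(S>120);v,u=np.where(m);print('green px',u.min(),u.max(),v.min(),v.max(),ray('top',u.min(),v[u.argmin()],.052),ray('top',u.max(),v[u.argmax()],.052))
cv2.imwrite('pics/sidecrop.png',cv2.resize(cv2.imread('pics/side0.png')[150:260,160:440],None,fx=2.8,fy=2.8,interpolation=cv2.INTER_CUBIC))
```

```text
carrier rim 1440 c [ 0.585  -0.2871] size [0.3024 0.1482] axis [0.9071 0.4209]
((0.592871367931366, -0.2901914417743683), (0.3065497875213623, 0.16027778387069702), 25.397624969482422)
bay 568 ((361.89385986328125, 166.86642456054688), (25.159217834472656, 24.910938262939453), 65.55604553222656) [ 0.6525 -0.2383  0.008 ] [ 0.6524 -0.2377  0.0049]
bay 588 ((376.04388427734375, 193.09510803222656), (25.492708206176758, 24.864120483398438), 65.224853515625) [ 0.576  -0.2748  0.008 ] [ 0.5764 -0.2737  0.0053]
bay 652 ((390.40008544921875, 219.80003356933594), (27.72724151611328, 25.043960571289062), 63.43495178222656) [ 0.5001 -0.3108  0.008 ] [ 0.4999 -0.3099  0.005 ]
bay 139 ((355.0, 250.0), (8.0, 22.0), 90.0) [ 0.4168 -0.2101  0.008 ] [ 0.4163 -0.21    0.0129]Traceback (most recent call last):
  File "<stdin>", line 23, in <module>
  File "<stdin>", line 8, in fit
  File "h.py", line 4, in ray
    m=camera_model(n);T=m['world_from_camera']
ValueError: time passes only in moves, steps and waits
```

```bash
sed -i 's/^def ray/import functools\ncamera_model=functools.lru_cache(camera_model)\ndef ray/' h.py
python3 - <<'E'
from h import *
np.set_printoptions(precision=4,suppress=True)
im=cv2.imread('pics/top0.png');P=cloud('top',np.load('pics/top0.npy'))
H,S,V=cv2.split(cv2.cvtColor(im,cv2.COLOR_BGR2HSV));z=P[...,2]
def rect(q):
    r=cv2.minAreaRect(q.astype(np.float32));b=cv2.boxPoints(r);e=max(b[1]-b[0],b[2]-b[1],key=np.linalg.norm)
    return np.array(r[0]),np.array(r[1]),e/np.linalg.norm(e)
def med(nm,m): print(nm,m.sum(),np.nanmedian(P[m],0),*(rect(P[m][:,:2]) if m.sum()>5 else ()))
box=np.zeros(z.shape,bool);box[150:255,325:425]=1
c=np.array([.5714,-.2704]);a=np.array([.905,.425]);a/=np.linalg.norm(a);b=np.array([-a[1],a[0]])
L=(P[...,:2]-c)@a;W=(P[...,:2]-c)@b
near=(abs(L)<.16)&(abs(W)<.065)
g=near&box&(z>.036)&(z<.048)&(abs(L)<.115)
for s in (-1,1):
    m=g&(W*s>.03);print('rail',s,m.sum(),'W',np.percentile(W[m],[2,50,98]),'slope',np.polyfit(L[m],W[m],1))
for s in (-1,1):
    m=g&(abs(L-s*.041)<.02)&(abs(W)<.034);print('rib',s,m.sum(),np.percentile(L[m],[5,50,95]))
med('grey clip',near&(L<-.11)&(z>.047)&(z<.057))
m=near&(L<-.11)&(z>.047)&(z<.057);print(np.percentile(L[m],[2,50,98]),np.percentile(W[m],[2,50,98]))
m=near&(L>.11)&(z>.047)&(z<.057)&(H>45)&(H<85)&(S>120);print('green',m.sum(),np.percentile(L[m],[2,50,98]),np.percentile(W[m],[2,50,98]))
b2=np.zeros(z.shape,bool);b2[205:295,120:250]=1
med('stock rim',b2&(z>.036)&(z<.056)&(P[...,1]>.05)&(((H>100)&(H<125)&(S>120))|((H>45)&(H<85)&(S>120))|(S<60)))
cv2.imwrite('pics/sidecrop.png',cv2.resize(cv2.imread('pics/side0.png')[150:260,160:440],None,fx=2.8,fy=2.8,interpolation=cv2.INTER_CUBIC))
# tall stuff extents of centrifuge near carrier
m=(z>.1)&(P[...,0]>.3)&(P[...,0]<.6)&(P[...,1]<0)&(P[...,1]>-.25);print('centrifuge ymin by x',[(round(x,2),round(float(P[m&(abs(P[...,0]-x)<.015)][:,1].min()),3)) for x in np.arange(.36,.54,.03)])
E
```

```text
rail -1 337 W [-0.0519 -0.0422 -0.0341] slope [-0.009  -0.0424]
rail 1 333 W [0.0347 0.0432 0.0481] slope [0.0001 0.0432]
rib -1 54 [-0.0421 -0.0394 -0.0368]
rib 1 57 [0.0394 0.0421 0.0449]
grey clip 217 [ 0.452  -0.3272  0.0493] [ 0.4521 -0.3259] [0.0213 0.0993] [ 0.4228 -0.9062]
[-0.1417 -0.1318 -0.1214] [-0.0471 -0.0015  0.0482]
green 86 [0.1237 0.1322 0.1417] [-0.0086  0.0278  0.051 ]
stock rim 2265 [0.4104 0.2404 0.0424] [0.448  0.2637] [0.1856 0.2881] [ 0.3815 -0.9244]
centrifuge ymin by x [(np.float64(0.36), -0.147), (np.float64(0.39), -0.155), (np.float64(0.42), -0.173), (np.float64(0.45), -0.186), (np.float64(0.48), -0.189), (np.float64(0.51), -0.162), (np.float64(0.54), -0.069)]
```

View pics/sidecrop.png

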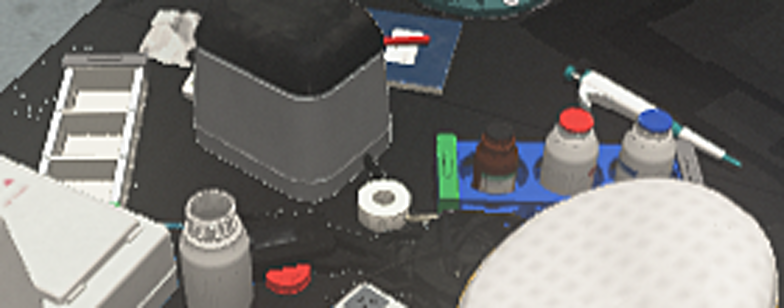

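The side crop confirms the same order: green clip at crop (447,165), then amber, red, blue. The instrument's edge hangs over the carrier's green end. Each bottle now has a grip yaw that clears the centrifuge and the instrument. First I'll lift clear of the monitor and turn to the grip yaw.

Request:
send_rows(
  plan=[
    [[0,0,-0.28,0,1],[0,0,-0.28,0,1],[0,0,-0.28,0,1],[0,0,-0.28,0,1],[0,0,-0.28,0,1],[0,0,-0.28,0,1],[0,0,0,0.89,1],[0,0,0,0.89,1],[0,0,0,0.89,1],[0,0,0,0.89,1],[0,0,0,0.89,1],[0,0,0,0.89,1]],
  ],
  squeeze=15,
)

```text
clock: 1.6
ee_pos: [0.2212, 0.5574, 0.4236]
eef_rot: [[-0.378, 0.926, -0.001], [0.926, 0.378, -0.001], [-0.001, -0.001, -1.0]]
force: [0.6, 0.5, 0.7]
width: 0.0876
grasp_force: 0.0
```

```bash
cat > go.py <<'E'
import sys,numpy as np
from workcell import state
# usage: go.py x y z yaw  -> units in tool axes at current and target yaw
x,y,z,yaw=map(float,sys.argv[1:]);s=state();p=np.array(s['ee_pos']);R=np.array(s['eef_rot'])
th=np.degrees(np.arctan2(R[1,1],R[0,1]));d=np.array([x,y,z])-p
print('t',round(s['clock'],2),'pos',p.round(4),'yaw',th.round(2),'w',round(s['width'],4),'grip',round(s['grasp_force'],1),'F',np.round(s['force'],1),'j6',round(s['joint_pos'][5],1))
for n,t in (('cur',th),('tgt',yaw)):
    c,q=np.cos(np.radians(t)),np.sin(np.radians(t))
    print(n,'tx %.3f ty %.3f tz %.3f'%((-q*d[0]+c*d[1])/.12,(c*d[0]+q*d[1])/.12,-d[2]/.12))
print('turn %.3f'%(np.radians((th-yaw+90)%180-90)/.15))
E
python3 go.py .441 .173 .42 22.4
```

```text
t 1.6 pos [0.2212 0.5574 0.4236] yaw 22.21 w 0.0876 grip 0.0 F [0.6 0.5 0.7] j6 39.6
cur tx -3.658 ty 0.485 tz 0.030
tgt tx -3.660 ty 0.473 tz 0.030
turn -0.022
```

Request:
send_rows(
  plan=[
    [[-0.26,0.034,0,0,1],[-0.26,0.034,0,0,1],[-0.26,0.034,0,0,1],[-0.26,0.034,0,0,1],[-0.26,0.034,0,0,1],[-0.26,0.034,0,0,1],[-0.26,0.034,0,0,1],[-0.26,0.034,0,0,1],[-0.26,0.034,0,0,1],[-0.26,0.034,0,0,1],[-0.26,0.034,0,0,1],[-0.26,0.034,0,0,1],[-0.26,0.034,0,0,1],[-0.26,0.034,0,0,1],[-0.02,0,0.3,0,1],[0,0,0.3,0,1],[0,0,0.3,0,1],[0,0,0.3,0,1],[0,0,0.1,0,1],[0,0,0,0,1]],
  ],
)

```text
clock: 4.1
ee_pos: [0.4416, 0.1735, 0.268]
eef_rot: [[-0.382, 0.924, -0.001], [0.924, 0.382, -0.0], [0.0, -0.001, -1.0]]
force: [0.2, 0.3, -0.4]
width: 0.0875
grasp_force: 0.0
```

```bash
python3 go.py .441 .173 .065 22.4
python3 - <<'E'
from h import *
for n in ('wrist','top'):
    im,d=get_image(n);cv2.imwrite(f'pics/{n}1.png',im)
a=cv2.imread('pics/wrist1.png');b=cv2.imread('pics/top1.png')[130:300,120:430]
b=cv2.resize(b,(560,307));cv2.imwrite('pics/v1.png',cv2.resize(np.vstack([a,b])[:, :],(462,600)))
print(camera_model('wrist'))
E
```

```text
t 4.1 pos [0.4416 0.1735 0.268 ] yaw 22.46 w 0.0875 grip 0.0 F [ 0.2  0.3 -0.4] j6 -9.4
cur tx -0.002 ty -0.006 tz 1.692
tgt tx -0.002 ty -0.006 tz 1.692
turn 0.007
{'fx': 325.19226210127806, 'fy': 325.19226210127806, 'cx': 283.91017440585824, 'cy': 212.22466168701348, 'world_from_camera': array([[ 9.23668360e-01,  3.69832902e-01,  1.00301467e-01,
         4.16119159e-01],
       [ 3.83191721e-01, -8.92097379e-01, -2.39429261e-01,
         2.38662793e-01],
       [ 9.29857362e-04,  2.59587925e-01, -9.65719030e-01,
         4.31942934e-01],
       [ 0.00000000e+00,  0.00000000e+00,  0.00000000e+00,
         1.00000000e+00]])}
```

View pics/v1.png

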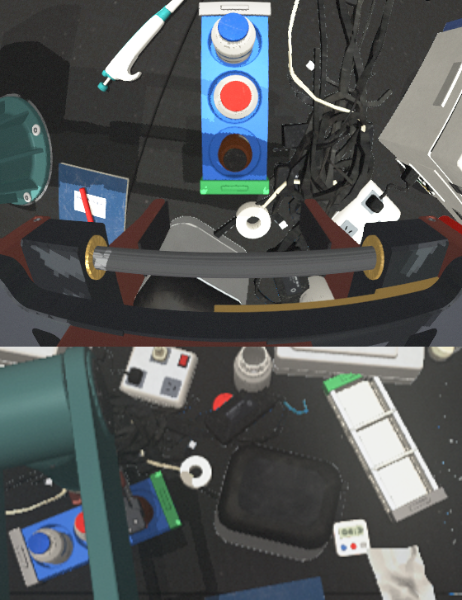

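The wrist view shows the row centred between the fingers: amber (232,152), red (234,97) and blue (232,27) in the picture, rack sides vertical. I'll check the cap positions in the wrist view against the top view.

```bash
cat >> h.py <<'E'
def wray(u,v,z,m):
    x,y=(u-m['cx'])/m['fx'],(v-m['cy'])/m['fy'];r=np.hypot(x,y)
    T=m['world_from_camera'];d=T[:3,:3]@np.array([np.sin(r)*x/r,np.sin(r)*y/r,np.cos(r)]);o=T[:3,3]
    return o+d*(z-o[2])/d[2]
E
python3 - <<'E'
from h import *
m=camera_model('wrist');im=cv2.imread('pics/wrist1.png');H,S,V=cv2.split(cv2.cvtColor(im,cv2.COLOR_BGR2HSV))
def c(mask,x0,y0,x1,y1,z):
    k=np.zeros(mask.shape,np.uint8);k[y0:y1,x0:x1]=mask[y0:y1,x0:x1]
    n,l,st,_=cv2.connectedComponentsWithStats(k);i=1+np.argmax(st[1:,4]);v,u=np.where(l==i)
    (a,b),r=cv2.minEnclosingCircle(np.c_[u,v].astype(np.float32));print(st[i,4],(a,b),r,wray(a,b,z,m))
c(((H<8)|(H>172))&(S>130)&(V>80),250,80,330,150,.119)
c((H>100)&(H<125)&(S>150),262,12,308,45,.119)
c((V<60),255,160,310,215,.101)
E
```

```text
1085 (285.4166564941406, 115.58333587646484) 18.76213264465332 [0.41355875 0.24932409 0.119     ]
923 (284.5, 26.18000030517578) 23.617938995361328 [0.37856054 0.33142744 0.119     ]
619 (284.5392150878906, 193.5196075439453) 14.26138687133789 [0.44338448 0.17544932 0.101     ]
```

The two views agree to about 2 mm. I'll descend on amber and grip.

Request:
send_rows(
  plan=[
    [[0,0,0.25,0,1],[0,0,0.25,0,1],[0,0,0.25,0,1],[0,0,0.25,0,1],[0,0,0.25,0,1],[0,0,0.25,0,1],[0,0,0.1,0,1],[0,0,0.09,0,1],[0,0,0,0,1],[0,0,0,0,0.3],[0,0,0,0,0.3],[0,0,0,0,0.3],[0,0,0,0,0.3],[0,0,0,0,0.3],[0,0,0,0,0.3]],
  ],
  squeeze=20,
)

```text
clock: 6.08
ee_pos: [0.442, 0.1736, 0.0656]
eef_rot: [[-0.382, 0.924, 0.0], [0.924, 0.382, -0.0], [-0.0, 0.0, -1.0]]
force: [-0.9, 0.1, 2.3]
width: 0.0476
grasp_force: 20.0
```

```bash
python3 go.py .6465 -.235 .34 -65
```

```text
t 6.08 pos [0.442  0.1736 0.0656] yaw 22.46 w 0.0476 grip 20.0 F [-0.9  0.1  2.3] j6 -9.4
cur tx -3.798 ty 0.274 tz -2.287
tgt tx 0.106 ty 3.806 tz -2.287
turn 10.177
```

Request:
send_rows(
  plan=[
    [[0,0,-0.15,0,0.3],[0,0,-0.3,0,0.3],[0,0,-0.3,0,0.3],[0,0,-0.3,0,0.3],[0,0,-0.3,0,0.3],[0,0,-0.3,0,0.3],[0,0,-0.3,0,0.3],[0,0,-0.3,0,0.3],[0,0,0,0.85,0.3],[0,0,0,0.85,0.3],[0,0,0,0.85,0.3],[0,0,0,0.85,0.3],[0,0,0,0.85,0.3],[0,0,0,0.85,0.3],[0,0,0,0.85,0.3],[0,0,0,0.85,0.3],[0,0,0,0.85,0.3],[0,0,0,0.85,0.3],[0,0,0,0.85,0.3],[0,0,0,0.83,0.3]],
  ],
)

```text
clock: 8.57
ee_pos: [0.4414, 0.1735, 0.3349]
eef_rot: [[0.908, 0.418, -0.001], [0.418, -0.908, -0.0], [-0.001, -0.0, -1.0]]
force: [-0.5, 1.0, -1.5]
width: 0.0474
grasp_force: 20.0
```

```bash
python3 go.py .6465 -.235 .34 -65
```

```text
t 8.57 pos [0.4414 0.1735 0.3349] yaw -65.27 w 0.0474 grip 20.0 F [-0.5  1.  -1.5] j6 78.4
cur tx 0.129 ty 3.807 tz -0.043
tgt tx 0.111 ty 3.807 tz -0.043
turn -0.031
```

Request:
send_rows(
  plan=[
    [[0.01,0.15,0,0,0.3],[0.01,0.24,0,0,0.3],[0.01,0.24,0,0,0.3],[0.01,0.24,0,0,0.3],[0.01,0.24,0,0,0.3],[0.01,0.24,0,0,0.3],[0.01,0.24,0,0,0.3],[0.01,0.24,0,0,0.3],[0.01,0.24,0,0,0.3],[0.01,0.24,0,0,0.3],[0.01,0.24,0,0,0.3],[0.01,0.24,0,0,0.3],[0,0.24,0,0,0.3],[0,0.24,0,0,0.3],[0,0.24,0,0,0.3],[0,0.24,0,0,0.3],[0,0.24,0,0,0.3],[0,0.057,0,0,0.3],[0,0,0,0,0.3]],
  ],
)

```text
clock: 10.95
ee_pos: [0.6597, -0.2609, 0.3349]
eef_rot: [[0.907, 0.422, -0.001], [0.422, -0.907, 0.001], [-0.001, -0.001, -1.0]]
force: [-0.2, 0.6, -1.1]
width: 0.0473
grasp_force: 20.0
```

```bash
python3 go.py .6465 -.235 .0656 -65
python3 - <<'E'
from h import *
m=camera_model('wrist')
for n in ('wrist','side'):
    im,d=get_image(n);cv2.imwrite(f'pics/{n}2.png',im)
a=cv2.imread('pics/wrist2.png');b=cv2.resize(cv2.imread('pics/side2.png')[100:310,140:420],(560,420));cv2.imwrite('pics/v2.png',cv2.resize(np.vstack([a,b]),(400,600)))
E
```

```text
t 10.95 pos [ 0.6597 -0.2609  0.3349] yaw -65.03 w 0.0473 grip 20.0 F [-0.2  0.6 -1.1] j6 37.9
cur tx -0.008 ty -0.242 tz 2.244
tgt tx -0.008 ty -0.242 tz 2.244
turn -0.004
```

View pics/v2.png

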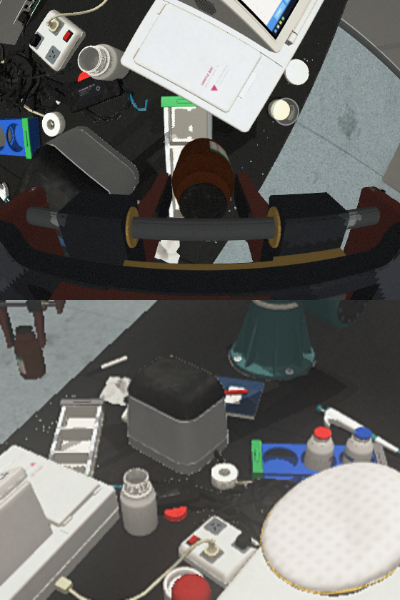

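I counted one row too many, so it's 29 mm past the place, and ty −0.24 corrects it. The wrist view shows amber upright in the grip, and the carrier's whole green clip is visible at (165–212,102). I'll use that to verify the carrier.

Request:
send_rows(
  plan=[
    [[-0.008,-0.121,0,0,0.3],[0,-0.121,0,0,0.3],[0,0,0,0,0.3]],
  ],
)

```text
clock: 11.42
ee_pos: [0.6462, -0.2326, 0.3362]
eef_rot: [[0.906, 0.424, 0.0], [0.424, -0.906, 0.0], [0.0, 0.0, -1.0]]
force: [0.3, -0.6, -1.5]
width: 0.0475
grasp_force: 20.0
```

```bash
python3 go.py .6465 -.235 .0656 -65
python3 - <<'E'
from h import *
m=camera_model('wrist');im,d=get_image('wrist');cv2.imwrite('pics/wrist3.png',im);H,S,V=cv2.split(cv2.cvtColor(im,cv2.COLOR_BGR2HSV))
k=((H>45)&(H<85)&(S>110)&(V>50)).astype(np.uint8);k[:,:150]=0;k[250:]=0
n,l,st,_=cv2.connectedComponentsWithStats(k)
for i in range(1,n):
    if st[i,4]>60:
        v,u=np.where(l==i);q=np.array([wray(a,b,.052,m)[:2] for a,b in zip(u,v)],np.float32);print(st[i],cv2.minAreaRect(q))
print(camera_model('wrist')['world_from_camera'][:3,3])
E
```

```text
t 11.43 pos [ 0.6462 -0.2326  0.3362] yaw -64.92 w 0.0475 grip 20.0 F [ 0.3 -0.6 -1.5] j6 39.4
cur tx -0.006 ty 0.019 tz 2.255
tgt tx -0.006 ty 0.019 tz 2.255
turn 0.009
[247 133  52  17 618] ((0.6867004632949829, -0.1967490315437317), (0.021735399961471558, 0.06995127350091934), 26.457754135131836)
[ 0.7108463  -0.20308541  0.49871925]
```

The clip lies 135 mm from my carrier centre (133 expected), so the fit holds. I'll lower amber into place 1.

Request:
send_rows(
  plan=[
    [[-0.006,0.019,0.2,0,0.3],[0,0,0.25,0,0.3],[0,0,0.25,0,0.3],[0,0,0.25,0,0.3],[0,0,0.25,0,0.3],[0,0,0.25,0,0.3],[0,0,0.25,0,0.3],[0,0,0.25,0,0.3],[0,0,0.12,0,0.3],[0,0,0.08,0,0.3],[0,0,0.05,0,0.3],[0,0,0.03,0,0.3],[0,0,0.02,0,0.3],[0,0,0,0,0.3]],
  ],
)

```text
clock: 13.22
ee_pos: [0.6474, -0.2371, 0.0658]
eef_rot: [[0.907, 0.422, 0.001], [0.422, -0.907, -0.0], [0.0, 0.001, -1.0]]
force: [0.2, -0.5, -2.0]
width: 0.0478
grasp_force: 20.0
```

```bash
python3 go.py .6465 -.235 .0656 -65
```

```text
t 13.22 pos [ 0.6474 -0.2371  0.0658] yaw -65.03 w 0.0478 grip 20.0 F [ 0.2 -0.5 -2. ] j6 39.2
cur tx 0.001 ty -0.019 tz 0.002
tgt tx 0.001 ty -0.019 tz 0.002
turn -0.003
```

Request:
send_rows(
  plan=[
    [[0,0,0.009,0,0.3],[0,0,0,0,0.3]],
  ],
)

```text
clock: 13.48
ee_pos: [0.6475, -0.2372, 0.0656]
eef_rot: [[0.907, 0.422, 0.001], [0.422, -0.907, -0.001], [0.001, 0.001, -1.0]]
force: [-2.0, 0.7, 4.6]
width: 0.0476
grasp_force: 20.0
```

```bash
python3 go.py .6465 -.235 .0656 -65
```

```text
t 13.47 pos [ 0.6475 -0.2372  0.0656] yaw -65.03 w 0.0476 grip 20.0 F [-2.   0.7  4.6] j6 39.2
cur tx 0.000 ty -0.020 tz 0.000
tgt tx 0.000 ty -0.020 tz 0.000
turn -0.003
```

The bottle is on the floor. I'll release and lift.

Request:
send_rows(
  plan=[
    [[0,0,0,0,0.65],[0,0,0,0,0.75],[0,0,0,0,0.75],[0,0,0,0,0.75],[0,0,-0.1,0,0.75],[0,0,-0.2,0,0.75],[0,0,-0.3,0,0.75],[0,0,-0.3,0,0.75],[0,0,-0.3,0,0.75],[0,0,-0.3,0,1],[0,0,-0.3,0,1],[0,0,-0.3,0,1],[0,0,0,0,1]],
  ],
)

```text
clock: 15.1
ee_pos: [0.6489, -0.2378, 0.3211]
eef_rot: [[0.907, 0.422, 0.007], [0.422, -0.907, -0.003], [0.005, 0.006, -1.0]]
force: [1.2, -0.1, 0.3]
width: 0.0878
grasp_force: 0.0
```

```bash
python3 go.py .4122 .2483 .34 22.4
python3 - <<'E'
from h import *
im,d=get_image('wrist');cv2.imwrite('pics/wrist4.png',im)
E
```

```text
t 15.1 pos [ 0.6489 -0.2378  0.3211] yaw -65.03 w 0.0878 grip 0.0 F [ 1.2 -0.1  0.3] j6 39.2
cur tx -0.078 ty -4.505 tz -0.157
tgt tx 4.496 ty -0.280 tz -0.157
turn -10.173
```

View pics/wrist4.png

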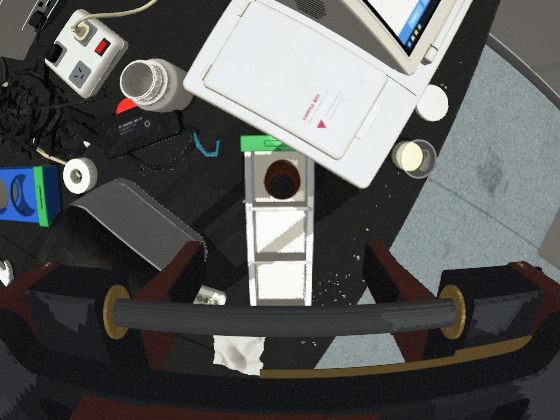

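Amber stands upright in the bay by the green clip, at (282,180). Next is red.

Request:
send_rows(
  plan=[
    [[0,-0.15,-0.1,0,1],[0,-0.29,0,0,1],[0,-0.29,0,0,1],[0,-0.29,0,0,1],[0,-0.29,0,0,1],[0,-0.29,0,0,1],[0,-0.29,0,0,1],[0,-0.29,0,0,1],[0,-0.29,0,0,1],[0,-0.29,0,0,1],[0,-0.29,0,0,1],[0,-0.29,0,0,1],[0,-0.29,0,0,1],[0,-0.29,0,0,1],[0,-0.29,0,0,1],[-0.08,-0.29,0,0,1]],
  ],
)

```text
clock: 17.15
ee_pos: [0.4084, 0.2495, 0.3276]
eef_rot: [[0.906, 0.423, -0.002], [0.423, -0.906, -0.0], [-0.002, -0.0, -1.0]]
force: [0.4, 0.4, -0.1]
width: 0.0878
grasp_force: 0.0
```

Request:
send_rows(
  plan=[
    [[0,0,0,-0.85,1],[0,0,0,-0.85,1],[0,0,0,-0.85,1],[0,0,0,-0.85,1],[0,0,0,-0.85,1],[0,0,0,-0.85,1],[0,0,0,-0.85,1],[0,0,0,-0.85,1],[0,0,0,-0.85,1],[0,0,0,-0.85,1],[0,0,0,-0.85,1],[0,0,0,-0.82,1],[0,0,0.3,0,1],[0,0,0.3,0,1],[0,0,0,0,1]],
  ],
)

```text
clock: 19.02
ee_pos: [0.4069, 0.2475, 0.2537]
eef_rot: [[-0.381, 0.925, -0.007], [0.925, 0.381, -0.003], [0.0, -0.008, -1.0]]
force: [-0.7, -0.2, 0.1]
width: 0.0881
grasp_force: 0.0
```

```bash
cat > cap.py <<'E'
import sys
from h import *
m=camera_model('wrist');im,d=get_image('wrist');cv2.imwrite('pics/cap%s.png'%sys.argv[1],im);H,S,V=cv2.split(cv2.cvtColor(im,cv2.COLOR_BGR2HSV))
red=((H<8)|(H>172))&(S>150)&(V>100);blue=(H>100)&(H<125)&(S>150)
k=(red if sys.argv[1]=='red' else blue).astype(np.uint8);k=cv2.morphologyEx(k,cv2.MORPH_OPEN,np.ones((3,3)))
n,l,st,_=cv2.connectedComponentsWithStats(k)
for i in range(1,n):
    if 300<st[i,4]<8000:
        v,u=np.where(l==i);(a,b),r=cv2.minEnclosingCircle(np.c_[u,v].astype(np.float32));print(st[i,4],round(a),round(b),round(r,1),'fill',st[i,4]/(np.pi*r*r),wray(a,b,.119,m))
E
python3 go.py .4122 .2483 .0656 22.4; python3 cap.py red
```

```text
t 19.02 pos [0.4069 0.2475 0.2537] yaw 22.4 w 0.0881 grip 0.0 F [-0.7 -0.2  0.1] j6 0.6
cur tx -0.011 ty 0.043 tz 1.568
tgt tx -0.011 ty 0.043 tz 1.568
turn -0.000
1089 290 202 18.7 fill 0.9932876331083931 [0.41163721 0.24959166 0.119     ]
```

Request:
send_rows(
  plan=[
    [[-0.005,0.043,0,0,1],[0,0,0.25,0,1],[0,0,0.25,0,1],[0,0,0.25,0,1],[0,0,0.25,0,1],[0,0,0.25,0,1],[0,0,0.18,0,1],[0,0,0.09,0,1],[0,0,0.04,0,1],[0,0,0,0,1],[0,0,0,0,0.4],[0,0,0,0,0.4],[0,0,0,0,0.4],[0,0,0,0,0.4],[0,0,0,0,0.4]],
  ],
  squeeze=22,
)

```text
clock: 20.95
ee_pos: [0.4146, 0.2495, 0.0691]
eef_rot: [[-0.381, 0.925, -0.002], [0.925, 0.381, -0.001], [-0.0, -0.002, -1.0]]
force: [-3.2, -1.9, 5.2]
width: 0.0583
grasp_force: 21.9
```

```bash
python3 go.py .572 -.2695 .34 -45
```

```text
t 20.95 pos [0.4146 0.2495 0.0691] yaw 22.38 w 0.0583 grip 21.9 F [-3.2 -1.9  5.2] j6 0.5
cur tx -4.499 ty -0.433 tz -2.257
tgt tx -2.131 ty 3.986 tz -2.257
turn 7.840
```

Request:
send_rows(
  plan=[
    [[0,0,-0.15,0,0.4],[0,0,-0.3,0,0.4],[0,0,-0.3,0,0.4],[0,0,-0.3,0,0.4],[0,0,-0.3,0,0.4],[0,0,-0.3,0,0.4],[0,0,-0.3,0,0.4],[0,0,-0.3,0,0.4],[0,0,0,0.78,0.4],[0,0,0,0.78,0.4],[0,0,0,0.78,0.4],[0,0,0,0.78,0.4],[0,0,0,0.78,0.4],[0,0,0,0.78,0.4],[0,0,0,0.78,0.4],[0,0,0,0.78,0.4],[0,0,0,0.78,0.4],[0,0,0,0.82,0.4],[0,0,0,0,0.4]],
  ],
)

```text
clock: 23.32
ee_pos: [0.4157, 0.2499, 0.3388]
eef_rot: [[0.706, 0.708, 0.0], [0.708, -0.706, -0.0], [0.0, 0.0, -1.0]]
force: [0.0, -0.3, -3.2]
width: 0.0585
grasp_force: 21.8
```

```bash
python3 go.py .572 -.2695 .34 -45
```

```text
t 23.32 pos [0.4157 0.2499 0.3388] yaw -44.95 w 0.0585 grip 21.8 F [ 0.  -0.3 -3.2] j6 67.8
cur tx -2.143 ty 3.980 tz -0.010
tgt tx -2.140 ty 3.982 tz -0.010
turn 0.006
```

Request:
send_rows(
  plan=[
    [[-0.06,0.11,0,0,0.4],[-0.13,0.242,0,0,0.4],[-0.13,0.242,0,0,0.4],[-0.13,0.242,0,0,0.4],[-0.13,0.242,0,0,0.4],[-0.13,0.242,0,0,0.4],[-0.13,0.242,0,0,0.4],[-0.13,0.242,0,0,0.4],[-0.13,0.242,0,0,0.4],[-0.13,0.242,0,0,0.4],[-0.13,0.242,0,0,0.4],[-0.13,0.242,0,0,0.4],[-0.13,0.242,0,0,0.4],[-0.13,0.242,0,0,0.4],[-0.13,0.242,0,0,0.4],[-0.13,0.242,0,0,0.4],[-0.13,0.242,0,0,0.4],[0,0,0,0,0.4],[0,0,0,0,0.4]],
  ],
)

```text
clock: 25.7
ee_pos: [0.5711, -0.2697, 0.3388]
eef_rot: [[0.707, 0.707, -0.001], [0.707, -0.707, 0.001], [-0.0, -0.001, -1.0]]
force: [0.6, 0.2, -3.1]
width: 0.0583
grasp_force: 21.9
```

```bash
python3 go.py .572 -.2695 .0691 -45
```

```text
t 25.7 pos [ 0.5711 -0.2697  0.3388] yaw -44.99 w 0.0583 grip 21.9 F [ 0.6  0.2 -3.1] j6 13.4
cur tx 0.007 ty 0.004 tz 2.248
tgt tx 0.007 ty 0.004 tz 2.248
turn 0.001
```

Request:
send_rows(
  plan=[
    [[0.007,0.004,0.2,0,0.4],[0,0,0.25,0,0.4],[0,0,0.25,0,0.4],[0,0,0.25,0,0.4],[0,0,0.25,0,0.4],[0,0,0.25,0,0.4],[0,0,0.25,0,0.4],[0,0,0.2,0,0.4],[0,0,0.12,0,0.4],[0,0,0.1,0,0.4],[0,0,0.06,0,0.4],[0,0,0.03,0,0.4],[0,0,0.03,0,0.4],[0,0,0,0,0.4]],
  ],
)

```text
clock: 27.45
ee_pos: [0.5727, -0.2695, 0.0705]
eef_rot: [[0.707, 0.707, 0.0], [0.707, -0.707, -0.0], [-0.0, 0.0, -1.0]]
force: [-0.2, 0.0, -3.1]
width: 0.0581
grasp_force: 21.9
```

```bash
python3 go.py .572 -.2695 .0691 -45
```

```text
t 27.45 pos [ 0.5727 -0.2695  0.0705] yaw -45.01 w 0.0581 grip 21.9 F [-0.2  0.  -3.1] j6 13.6
cur tx -0.004 ty -0.004 tz 0.011
tgt tx -0.004 ty -0.004 tz 0.011
turn -0.001
```

Request:
send_rows(
  plan=[
    [[0,0,0.008,0,0.4],[0,0,0.005,0,0.4],[0,0,0,0,0.4]],
  ],
)

```text
clock: 27.82
ee_pos: [0.5728, -0.2695, 0.0693]
eef_rot: [[0.707, 0.707, 0.0], [0.707, -0.707, -0.0], [0.0, 0.001, -1.0]]
force: [-0.6, -0.0, 1.1]
width: 0.0581
grasp_force: 21.9
```

Request:
send_rows(
  plan=[
    [[0,0,0,0,0.75],[0,0,0,0,0.9],[0,0,0,0,0.9],[0,0,0,0,0.9],[0,0,-0.1,0,0.9],[0,0,-0.2,0,0.9],[0,0,-0.3,0,0.9],[0,0,-0.3,0,0.9],[0,0,-0.3,0,1],[0,0,-0.3,0,1],[0,0,-0.3,0,1],[0,0,-0.3,0,1],[0,0,-0.1,0,1],[0,0,0,0,1]],
  ],
)

```text
clock: 29.58
ee_pos: [0.5728, -0.2694, 0.3335]
eef_rot: [[0.707, 0.707, 0.001], [0.707, -0.707, -0.001], [0.0, 0.001, -1.0]]
force: [0.3, 0.0, -1.3]
width: 0.0882
grasp_force: 0.0
```

```bash
python3 go.py .379 .3235 .34 22.4
python3 - <<'E'
from h import *
im,d=get_image('wrist');cv2.imwrite('pics/wrist5.png',im)
E
```

```text
t 29.57 pos [ 0.5728 -0.2694  0.3335] yaw -45.0 w 0.0882 grip 0.0 F [ 0.3  0.  -1.3] j6 13.6
cur tx 2.352 ty -4.636 tz -0.054
tgt tx 5.184 ty 0.390 tz -0.054
turn -7.843
```

View pics/wrist5.png

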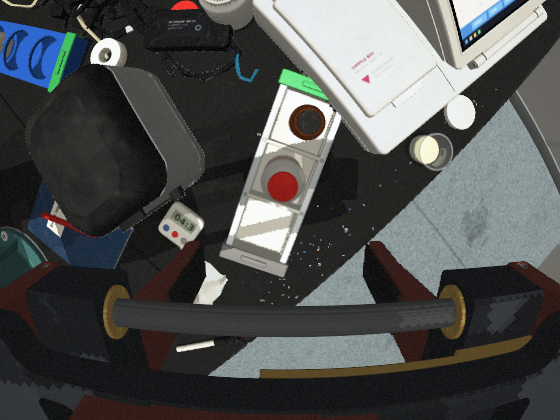

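Red stands upright in the middle bay at (283,183), amber in the first at (306,122), and the timer and label roll are unmoved. Now blue.

Request:
send_rows(
  plan=[
    [[0.07,-0.14,0,0,1],[0.152,-0.3,0,0,1],[0.152,-0.3,0,0,1],[0.152,-0.3,0,0,1],[0.152,-0.3,0,0,1],[0.152,-0.3,0,0,1],[0.152,-0.3,0,0,1],[0.152,-0.3,0,0,1],[0.152,-0.3,0,0,1],[0.152,-0.3,0,0,1],[0.152,-0.3,0,0,1],[0.152,-0.3,0,0,1],[0.152,-0.3,0,0,1],[0.152,-0.3,0,0,1],[0.152,-0.3,0,0,1],[0.152,-0.3,0,0,1],[0,0,0,0,1]],
  ],
)

```text
clock: 31.75
ee_pos: [0.3758, 0.3254, 0.3314]
eef_rot: [[0.704, 0.71, -0.003], [0.71, -0.704, -0.001], [-0.003, -0.001, -1.0]]
force: [0.3, 0.4, -0.1]
width: 0.0877
grasp_force: 0.0
```

Request:
send_rows(
  plan=[
    [[0,0,0,-0.78,1],[0,0,0,-0.78,1],[0,0,0,-0.78,1],[0,0,0,-0.78,1],[0,0,0,-0.78,1],[0,0,0,-0.78,1],[0,0,0,-0.78,1],[0,0,0,-0.78,1],[0,0,0,-0.78,1],[0,0,0,-0.82,1],[0,0,0.3,0,1],[0,0,0.3,0,1],[0,0,0,0,1]],
  ],
)

```text
clock: 33.38
ee_pos: [0.3757, 0.3214, 0.2579]
eef_rot: [[-0.38, 0.925, -0.006], [0.925, 0.38, -0.004], [-0.002, -0.008, -1.0]]
force: [1.4, 0.4, 1.4]
width: 0.0878
grasp_force: 0.0
```

```bash
python3 go.py .379 .3235 .0691 22.4; python3 cap.py blue
```

```text
t 33.38 pos [0.3757 0.3214 0.2579] yaw 22.35 w 0.0878 grip 0.0 F [1.4 0.4 1.4] j6 10.2
cur tx 0.006 ty 0.032 tz 1.573
tgt tx 0.006 ty 0.032 tz 1.573
turn -0.006
437 539 16 21.6 fill 0.29722251079031653 [0.56422027 0.64525909 0.119     ]
1045 288 198 18.4 fill 0.9878356435443755 [0.37712435 0.32552857 0.119     ]
```

Request:
send_rows(
  plan=[
    [[0.014,0.025,0,0,1],[0,0,0.25,0,1],[0,0,0.25,0,1],[0,0,0.25,0,1],[0,0,0.25,0,1],[0,0,0.25,0,1],[0,0,0.18,0,1],[0,0,0.09,0,1],[0,0,0.04,0,1],[0,0,0,0,1],[0,0,0,0,0.4],[0,0,0,0,0.4],[0,0,0,0,0.4],[0,0,0,0,0.4],[0,0,0,0,0.4]],
  ],
)

```text
clock: 35.3
ee_pos: [0.3799, 0.3261, 0.0736]
eef_rot: [[-0.381, 0.925, -0.001], [0.925, 0.381, -0.001], [-0.0, -0.001, -1.0]]
force: [-2.8, -1.1, 4.0]
width: 0.058
grasp_force: 21.9
```

```bash
python3 go.py .498 -.3045 .34 -35
```

```text
t 35.3 pos [0.3799 0.3261 0.0736] yaw 22.37 w 0.058 grip 21.9 F [-2.8 -1.1  4. ] j6 10.4
cur tx -5.234 ty -1.091 tz -2.220
tgt tx -3.741 ty 3.820 tz -2.220
turn 6.676
```

Request:
send_rows(
  plan=[
    [[0,0,-0.15,0,0.4],[0,0,-0.3,0,0.4],[0,0,-0.3,0,0.4],[0,0,-0.3,0,0.4],[0,0,-0.3,0,0.4],[0,0,-0.3,0,0.4],[0,0,-0.3,0,0.4],[0,0,-0.3,0,0.4],[0,0,0,0.74,0.4],[0,0,0,0.74,0.4],[0,0,0,0.74,0.4],[0,0,0,0.74,0.4],[0,0,0,0.74,0.4],[0,0,0,0.74,0.4],[0,0,0,0.74,0.4],[0,0,0,0.74,0.4],[0,0,0,0.75,0.4],[0,0,0,0,0.4]],
  ],
)

```text
clock: 37.55
ee_pos: [0.3806, 0.3265, 0.3432]
eef_rot: [[0.572, 0.82, -0.0], [0.82, -0.572, -0.0], [-0.0, 0.0, -1.0]]
force: [0.1, 0.8, -2.7]
width: 0.0582
grasp_force: 21.8
```

```bash
python3 go.py .498 -.3045 .34 -35
```

```text
t 37.55 pos [0.3806 0.3265 0.3432] yaw -34.9 w 0.0582 grip 21.8 F [ 0.1  0.8 -2.7] j6 67.6
cur tx -3.753 ty 3.810 tz 0.027
tgt tx -3.746 ty 3.817 tz 0.027
turn 0.012
```

Request:
send_rows(
  plan=[
    [[-0.087,0.084,0,0,0.4],[-0.2035,0.207,0,0,0.4],[-0.2035,0.207,0,0,0.4],[-0.2035,0.207,0,0,0.4],[-0.2035,0.207,0,0,0.4],[-0.2035,0.207,0,0,0.4],[-0.2035,0.207,0,0,0.4],[-0.2035,0.207,0,0,0.4],[-0.2035,0.207,0,0,0.4],[-0.2035,0.207,0,0,0.4],[-0.2035,0.207,0,0,0.4],[-0.2035,0.207,0,0,0.4],[-0.2035,0.207,0,0,0.4],[-0.2035,0.207,0,0,0.4],[-0.2035,0.207,0,0,0.4],[-0.2035,0.207,0,0,0.4],[-0.2035,0.207,0,0,0.4],[-0.2035,0.207,0,0,0.4],[-0.2035,0.207,0,0,0.4],[0,0,0,0,0.4]],
  ],
)

```text
clock: 40.05
ee_pos: [0.4969, -0.3071, 0.3431]
eef_rot: [[0.574, 0.819, -0.001], [0.819, -0.574, -0.001], [-0.001, -0.0, -1.0]]
force: [-0.2, 0.0, -2.0]
width: 0.0583
grasp_force: 21.8
```

Request:
send_rows(
  plan=[
    [[0,0,0,0,0.4]],
  ],
)

```text
clock: 40.17
ee_pos: [0.4967, -0.3041, 0.3433]
eef_rot: [[0.573, 0.82, -0.001], [0.82, -0.573, 0.001], [0.0, -0.001, -1.0]]
force: [-0.0, -0.9, -1.5]
width: 0.0585
grasp_force: 21.8
```

```bash
python3 go.py .498 -.3045 .0736 -35
```

```text
t 40.17 pos [ 0.4967 -0.3041  0.3433] yaw -34.94 w 0.0585 grip 21.8 F [-0.  -0.9 -1.5] j6 -3.3
cur tx 0.003 ty 0.011 tz 2.248
tgt tx 0.003 ty 0.011 tz 2.248
turn 0.007
```

Request:
send_rows(
  plan=[
    [[0.003,0.011,0.2,0,0.4],[0,0,0.25,0,0.4],[0,0,0.25,0,0.4],[0,0,0.25,0,0.4],[0,0,0.25,0,0.4],[0,0,0.25,0,0.4],[0,0,0.25,0,0.4],[0,0,0.2,0,0.4],[0,0,0.12,0,0.4],[0,0,0.1,0,0.4],[0,0,0.06,0,0.4],[0,0,0.03,0,0.4],[0,0,0.03,0,0.4],[0,0,0,0,0.4]],
  ],
)

```text
clock: 41.92
ee_pos: [0.4988, -0.3048, 0.0749]
eef_rot: [[0.573, 0.82, 0.0], [0.82, -0.573, -0.0], [-0.0, 0.0, -1.0]]
force: [0.3, 0.2, -1.7]
width: 0.0583
grasp_force: 21.8
```

```bash
python3 go.py .498 -.3045 .0736 -35
```

```text
t 41.92 pos [ 0.4988 -0.3048  0.0749] yaw -34.95 w 0.0583 grip 21.8 F [ 0.3  0.2 -1.7] j6 -3.2
cur tx -0.002 ty -0.007 tz 0.011
tgt tx -0.002 ty -0.007 tz 0.011
turn 0.006
```

Request:
send_rows(
  plan=[
    [[0,0,0.008,0,0.4],[0,0,0.005,0,0.4],[0,0,0,0,0.4]],
  ],
)

```text
clock: 42.3
ee_pos: [0.499, -0.3049, 0.0737]
eef_rot: [[0.573, 0.82, 0.0], [0.82, -0.573, -0.0], [-0.0, 0.001, -1.0]]
force: [-0.5, -0.1, 0.7]
width: 0.0583
grasp_force: 21.8
```

Request:
send_rows(
  plan=[
    [[0,0,0,0,0.75],[0,0,0,0,0.87],[0,0,0,0,0.87],[0,0,0,0,0.87],[0,0,-0.1,0,0.87],[0,0,-0.2,0,0.87],[0,0,-0.3,0,0.87],[0,0,-0.3,0,0.87],[0,0,-0.3,0,1],[0,0,-0.3,0,1],[0,0,-0.3,0,1],[0,0,-0.3,0,1],[0,0,0,0,1],[0,0,0,0,1]],
  ],
)

```text
clock: 44.05
ee_pos: [0.4984, -0.3044, 0.325]
eef_rot: [[0.573, 0.82, -0.0], [0.82, -0.573, 0.0], [-0.0, -0.001, -1.0]]
force: [-0.4, -0.7, -0.1]
width: 0.0877
grasp_force: 0.0
```

```bash
python3 go.py .499 -.305 .33 -35
python3 - <<'E'
from h import *
im,d=get_image('wrist');im2,_=get_image('side')
cv2.imwrite('pics/v6.png',cv2.resize(np.vstack([im,cv2.resize(im2[100:310,140:420],(560,420))]),(400,600)))
E
```

```text
t 44.05 pos [ 0.4984 -0.3044  0.325 ] yaw -34.95 w 0.0877 grip 0.0 F [-0.4 -0.7 -0.1] j6 -3.2
cur tx -0.001 ty 0.007 tz -0.042
tgt tx -0.001 ty 0.007 tz -0.042
turn 0.006
```

View pics/v6.png

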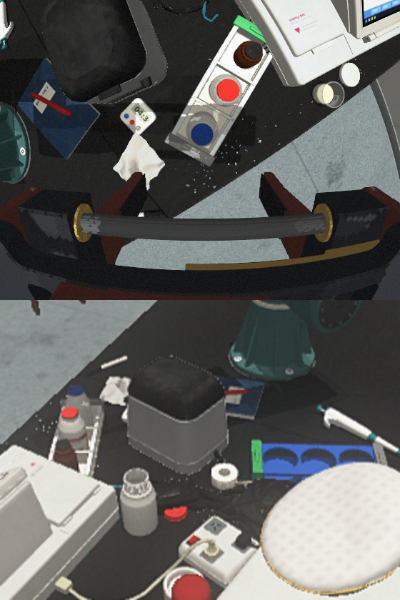

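All three bottles stand upright in the carrier: amber by the green clip (245,55), red in the middle (228,90), blue last (203,132). The blue rack is empty, the timer and label roll are where they were, and the gripper is clear.

```bash
python3 -c "
from workcell import *
print(close_job())"
```

```text
the job is handed in; nothing more can be done
None
```

The job is handed in at about 44 s of the 112 s allowed: amber, red and blue stand upright in carrier places 1, 2 and 3, counted from the green clip, with the timer and label roll left where they were.

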